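# Try out two push-button stations, light one first

### The arm

A 7-joint arm with a two-finger parallel gripper is mounted at the origin on a cart in front of the work surface, level with it; the furniture and walls round the work are solid. World frame = base frame: x ahead of the robot, y to its left, z up, the work surface at z = 0. Lengths are in m, angles in rad, forces in N, time in s.
With the tool pointing down it reaches from about 0.425 to 0.925 m from the base axis. Payload 6.8 kg.
Tool frame: the origin (TCP) lies at the very end of the fingers, on their centre line; the grasp point (between the pads) lies 19 mm behind it (bot.grasp_offset is the distance from the TCP to the grasp point, in m); z points along the fingers, y is the direction in which the jaws open and shut (so a half turn about z gives the same grasp; the last joint's range is limited). The gripper opens to 85 mm and grips with 20 to 120 N. Pads are 22 mm wide; open, the fingers measure 114 mm over their backs; the gripper's body (76 mm by 85 mm) begins 54 mm behind the grasp point. The pads swing forward as they close: fully open they stand 13 mm farther back than shut.
Start: joints at [-1.257, 0.477, 0.022, 1.555, -0.011, 1.109, -0.083], TCP at [0.276, 0.616, 0.231] pointing down, gripper open.
Joint ranges: [-2.96, 2.96], [-0.34, 2.1], [-1.41, 1.46], [0.24, 2.44], [-1.37, 4.51], [0.17, 1.92], [-2.96, 2.96]. Speed limits (rad/s): [2.39, 2.39, 3.14, 3.14, 3.14, 3.14, 3.14].

### API

Orientations are given as a unit quaternion [w, x, y, z].
In Python, from station import monitor, cams, bot, finder gives the robot as it stands.
- The arm moves only by the tool jog_arm, never from a script. Its argument "plan" is a list of rows, each an object of numbers: "x", "y", "z": the shift along the tool's x, y, z as a fraction of full scale; "wx", "wy", "wz": the turn, a rotation vector about the tool's x, y, z as a fraction of full scale. A call has 1 to 12 rows; each row is the pose to reach, as a shift and turn from the pose measured when the call began, along the tool's axes at that moment, turning the shorter way round; what a row does not reach only later rows make up. Full scale, the value 1, is 20 cm for a shift and 180 degrees for a turn. A row lasts 1/12 s, in which the tool goes at most 41.7 mm and 7.16 degrees, less where a joint would pass 70% of its speed; a pose out of reach is approached as far as the arm can. A call with a number of a shift or a turn outside -1 to 1 is refused whole. A call with a gripper value outside its range is refused whole. "hand" is the opening, from -1 (shut) to 1 (fully open), set as the call begins (left out, the last holds). The fingers move at their own pace and stop on an object; "grip_force" is the grip in N (left out, the last holds). Time passes only in rows, so rows that repeat a pose let the fingers close. It gives the time, the measured TCP pose, the force and the opening at its end, in the units of the state.
- monitor.get_obs(): the state, without advancing time (a new reading comes with each control period).
- cams.read_camera(name): name is "side" or "top"; returns the picture (480x640x3 uint8, red, green, blue); there is no depth.
- cams.get_calibration(name): a dict with "fx", "fy", "cx", "cy" (pixels), "extrinsics" (4x4, takes a point from world to camera coordinates). Camera axes: x right, y down, z forward; pixel columns grow to the right and rows downward; lengths in m; the calibration is good to about 2 mm. A picture is of the moment at which its call begins. get_calibration takes no time and is no camera call.
- bot.hand_in(): hands the job in, once; it reports no verdict.
Trained networks look in the newest picture that a camera, given by its name, has taken for a name from the list of things; names that differ only in an ending like _2 or _b are one class to them, and where a whole thing is asked for, a point or a joint stands for the part that bears it (a point fixed in the world has none). Each returns a list of dicts, best first, with "confidence" (0 to 1); they miss things now and then, are a little off and sometimes report something else, mostly with a low value. They report only what shows in the picture. A call takes as long as a camera call.
- finder.find_in(camera, target): "bbox" ([left, top, width, height] in pixels, round what is visible of it).
- finder.place_of(camera, target): "location" ([column, row] in pixels: a listed point, or the origin of a listed thing).
The state is a dict: "t": time; "q": joint angles; "joint_vel": joint speeds; "joint_torque": joint torques, N m; "eef_pos": TCP position; "tool_rot": TCP orientation; "contact_force": force on the tool from outside, world axes, zero at the start; "torque": the same for the moment, N m; "gripper_width": opening from 0.0 (shut) to 1.0 (fully open).
Only numpy, scipy, OpenCV 4.12 (cv2) and the standard library are available. Lean on these libraries where they do the work, as an engineer would, in place of code of your own. Each camera call takes 0.05 s, during which the arm holds its last target. There are 200 camera calls.

### The job

Try out the repaired push-button stations on the bench in order of stiffness: first press the light green key right down until it clicks and let it spring fully back up, then do the same with the stiff blue key. Never press the red key, which would stop the machines; finish with all keys up.

Things in the scene. Friction and masses are not known exactly. Their poses are not given: they have to be found in the camera images.
- green_top (a point): Centre of the top of the GREEN key: a round mushroom key 40 mm across, flat top 28 mm across, 72.5 mm above the bench when up, on a pale grey, almost white, box fixed to the bench. Slides straight down 8 mm to a hard stop, clicks at 6 mm (the click cannot be felt: press to the stop), springs back when let go; this point moves with it. Light: 1.5 N starts it, 4 N holds it fully down.
- blue_top (a point): Centre of the top of the BLUE key. Same box, key size, height, 8 mm travel and click at 6 mm as the green one, but stiff: 5 N starts it, 9 N holds it fully down (a 6 N push does not click it). The three boxes stand in a row across the bench in any order, key centres at least 120 mm apart.
- red_top (a point): Centre of the top of the RED key, the stop key, not to be pressed; 3 N starts it. Same box and key as the others: pale box 78x78 mm, 48 mm high, with a dark ring 48 mm across round the key that reaches 52.5 mm above the bench.

How it is judged:
By the outcome, as a careful person would: the job done as asked, in the order asked, and still so for the second after the job is handed in, with the robot touching nothing.
It also fails if it takes over 38 s, if anything falls off the work surface, if the arm or the gripper's body presses on something with over 40 N, if the wrist force passes 120 N, or if a joint passes its speed limit or range.

## Working session

There is one attempt and no reset: what is moved stays moved. The work goes in short steps, Python scripts to look and compute and a tool call to move; the robot and the scene stay as the last step left them, time stands still between calls to the robot, and variables do not carry over. Pictures are saved under pics/ and viewed, about 8 in all and at most 12, crops included, and the job is handed in when it is done.

Besides the shell and the picture viewer there is one more tool, called after "Emit:" as a command line: name --argument value ..., lists and objects as JSON in quotes. jog_arm: Moves the arm, as the interface text tells. Shift numbers are shares of 20 cm and turn numbers shares of 180 degrees, none past 1 either way. Its arguments: {"type":"object","properties":{"plan":{"type":"array","items":{"type":"object","properties":{"x":{"type":"number","minimum":-1,"maximum":1},"y":{"type":"number","minimum":-1,"maximum":1},"z":{"type":"number","minimum":-1,"maximum":1},"wx":{"type":"number","minimum":-1,"maximum":1},"wy":{"type":"number","minimum":-1,"maximum":1},"wz":{"type":"number","minimum":-1,"maximum":1}}}},"hand":{"type":"number"},"grip_force":{"type":"number"}},"required":["plan"]}

```bash
mkdir -p pics
cat > h.py <<'E'
import numpy as np, cv2
from station import monitor, cams, bot, finder
def ray(cam,uv):
    c=cams.get_calibration(cam);E=np.array(c["extrinsics"]);R,t=E[:3,:3],E[:3,3]
    d=R.T@np.array([(uv[0]-c["cx"])/c["fx"],(uv[1]-c["cy"])/c["fy"],1]);return -R.T@t,d
def at_z(cam,uv,z):
    o,d=ray(cam,uv);return o+d*(z-o[2])/d[2]
def px(cam,p):
    c=cams.get_calibration(cam);E=np.array(c["extrinsics"]);q=E[:3,:3]@p+E[:3,3]
    return [c["cx"]+c["fx"]*q[0]/q[2],c["cy"]+c["fy"]*q[1]/q[2]]
E
python3 - <<'E'
from h import *
o=monitor.get_obs();print({k:np.round(v,3).tolist() for k,v in o.items()})
ims=[]
for c in("top","side"):
    im=cams.read_camera(c);cv2.imwrite(f"pics/{c}1.png",im[:,:,::-1])
    print(c,np.round(ray(c,(320,240)),3).tolist())
    for n in("green_top","blue_top","red_top"):
        for r in finder.place_of(c,n)[:2]: print(c,n,round(r["confidence"],2),np.round(r["location"],1),np.round(at_z(c,r["location"],.0725),4))
E
```

```text
{'t': 0.0, 'q': [-1.257, 0.478, 0.022, 1.556, -0.012, 1.109, -0.083], 'joint_vel': [-0.002, 0.0, -0.0, 0.001, 0.001, -0.0, 0.003], 'joint_torque': [-0.001, -59.647, 1.608, -28.119, 0.012, 0.01, 0.0], 'eef_pos': [0.276, 0.615, 0.23], 'tool_rot': [-0.0, 0.209, 0.978, -0.001], 'contact_force': [-0.279, -0.582, -0.802], 'torque': [0.004, 0.043, -0.024], 'gripper_width': 0.998}
top [[0.373, 0.086, 1.11], [0.139, 0.021, -0.99]]
top green_top 0.91 [438.9 229.9] [ 0.5359 -0.0999  0.0725]
top blue_top 0.59 [327.2 236.2] [0.5258 0.0951 0.0725]
top red_top 0.58 [216.1 250.2] [0.5021 0.2892 0.0725]
side [[0.212, -0.657, 1.001], [0.228, 0.631, -0.742]]
side green_top 0.62 [383.5 322.3] [ 0.5293 -0.097   0.0725]
side green_top 0.6 [294.2 188.1] [0.5004 0.2979 0.0725]
side blue_top 0.71 [348.3 251.8] [0.537  0.0824 0.0725]
side red_top 0.71 [296.1 191.7] [0.5003 0.2855 0.0725]
```

```bash
ls pics
```

```text
side1.png
top1.png
```

View pics/top1.png

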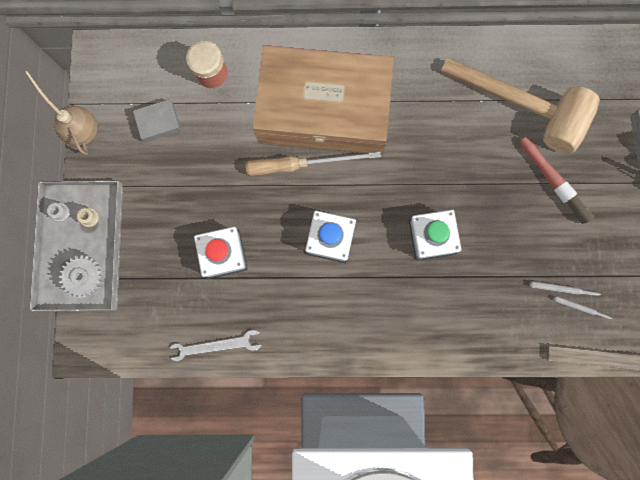

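View pics/side1.png

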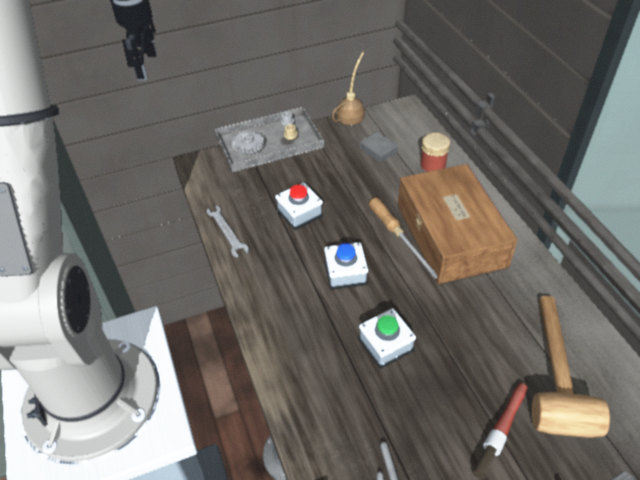

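The top view shows red at (217,250), blue at (331,235) and green at (438,232), and the side view gives the same order. The networks' blue location is slightly off, so I'll refine all three with colour blobs.

```bash
cat >> h.py <<'E'
def blobs(cam,im):
    hsv=cv2.cvtColor(im,cv2.COLOR_RGB2HSV);out={}
    seeds={"top":dict(green=(438,232),blue=(331,235),red=(217,250)),"side":dict(green=(387,326),blue=(346,254),red=(298,192))}[cam]
    for n,s in seeds.items():
        h=hsv[...,0].astype(int);ref={"green":70,"blue":110,"red":0}[n]
        m=((np.minimum(abs(h-ref),180-abs(h-ref))<20)&(hsv[...,1]>120)).astype(np.uint8)
        k,l,st,ce=cv2.connectedComponentsWithStats(m);i=l[s[1],s[0]]
        if i: out[n]=(ce[i],st[i])
    return out
E
python3 - <<'E'
from h import *
from scipy.spatial.transform import Rotation as Ro
B={c:blobs(c,cv2.imread(f"pics/{c}1.png")[:,:,::-1].copy()) for c in("top","side")}
R=np.array(Ro.from_quat(np.roll(monitor.get_obs()["tool_rot"],-1)).as_matrix());p0=monitor.get_obs()["eef_pos"];print(R.round(3))
for n in("green","blue","red"):
    for c in B: print(n,c,B[c][n][0].round(1),B[c][n][1],at_z(c,B[c][n][0],.068).round(4))
    P=at_z("top",B["top"][n][0],.069)
    for z in(.15,.0755): print("  shift",z,((R.T@(np.array([P[0],P[1],z])-p0))/.2).round(3))
E
```

```text
[[-0.912  0.409 -0.   ]
 [ 0.409  0.912 -0.   ]
 [-0.    -0.    -1.   ]]Traceback (most recent call last):
  File "<stdin>", line 6, in <module>
KeyError: 'green'
```

```bash
python3 - <<'E'
from h import *
for c,s in(("top",[(438,232),(331,235),(217,250)]),("side",[(387,326),(346,254),(298,192)])):
    h=cv2.cvtColor(cv2.imread(f"pics/{c}1.png"),cv2.COLOR_BGR2HSV)
    print(c,[h[y,x].tolist() for x,y in s])
E
sed -i 's/"green":70/"green":68/; s/dtype//; s/ref={.*}\[n\]/ref=int(h[s[1],s[0]])/' h.py
python3 - <<'E'
from h import *
from scipy.spatial.transform import Rotation as Ro
B={c:blobs(c,cv2.imread(f"pics/{c}1.png")[:,:,::-1].copy()) for c in("top","side")}
R=Ro.from_quat(np.roll(monitor.get_obs()["tool_rot"],-1)).as_matrix();p0=monitor.get_obs()["eef_pos"]
for n in("green","blue","red"):
    for c in B:
        if n in B[c]: print(n,c,B[c][n][0].round(1),B[c][n][1],at_z(c,B[c][n][0],.068).round(4))
    P=at_z("top",B["top"][n][0],.069)
    for z in(.15,.0755): print("  shift",z,((R.T@(np.array([P[0],P[1],z])-p0))/.2).round(3))
E
```

```text
top [[69, 118, 208], [108, 155, 245], [1, 165, 244]]
side [[69, 165, 207], [109, 197, 249], [0, 199, 244]]
green side [387.4 324.8] [377 316  21  18 299] [ 0.5351 -0.1019  0.068 ]Traceback (most recent call last):
  File "<stdin>", line 8, in <module>
KeyError: 'green'
```

```bash
sed -i 's/>120/>80/' h.py
python3 - <<'E'
from h import *
from scipy.spatial.transform import Rotation as Ro
B={c:blobs(c,cv2.imread(f"pics/{c}1.png")[:,:,::-1].copy()) for c in("top","side")}
R=Ro.from_quat(np.roll(monitor.get_obs()["tool_rot"],-1)).as_matrix();p0=monitor.get_obs()["eef_pos"]
for n in("green","blue","red"):
    for c in B:
        if n in B[c]: print(n,c,B[c][n][0].round(1),B[c][n][1],at_z(c,B[c][n][0],.068).round(4))
    P=at_z("top",B["top"][n][0],.069)
    for z in(.15,.0755): print("  shift",z,((R.T@(np.array([P[0],P[1],z])-p0))/.2).round(3))
E
```

```text
green top [437.9 231.4] [427 221  22  22 378] [ 0.5341 -0.0989  0.068 ]
green side [387.5 324.7] [377 315  22  20 340] [ 0.5352 -0.1018  0.068 ]
  shift 0.15 [-2.638 -2.732  0.406]
  shift 0.0755 [-2.638 -2.732  0.779]
blue top [330.1 233.2] [319 223  23  22 398] [0.5317 0.0901 0.068 ]
blue side [345.5 251.5] [336 242  20  19 292] [0.5336 0.0889 0.068 ]
  shift 0.15 [-2.24  -1.875  0.406]
  shift 0.0755 [-2.24  -1.875  0.779]
red top [216.2 249.6] [205 239  23  22 394] [0.5036 0.29   0.068 ]
red side [297.8 191.2] [290 184  17  15 224] [0.5056 0.29   0.068 ]
  shift 0.15 [-1.704 -1.022  0.406]
  shift 0.0755 [-1.704 -1.022  0.778]
```

Emit:
jog_arm --plan '[{"x":-0.88,"y":-0.91},{"x":-0.88,"y":-0.91},{"x":-0.88,"y":-0.91},{"x":-0.88,"y":-0.91},{"x":-0.88,"y":-0.91},{"x":-0.88,"y":-0.91},{"x":-0.88,"y":-0.91},{"x":-0.88,"y":-0.91},{"x":-0.88,"y":-0.91}]' --hand -1

```text
invalid input at $.plan[0]: expected keys x, y, z, wx, wy, wz
```

Emit:
jog_arm --plan '[{"x":-0.88,"y":-0.91},{"x":-0.88,"y":-0.91},{"x":-0.88,"y":-0.91},{"x":-0.88,"y":-0.91},{"x":-0.88,"y":-0.91},{"x":-0.88,"y":-0.91},{"x":-0.88,"y":-0.91},{"x":-0.88,"y":-0.91},{"x":-0.88,"y":-0.91}]'

```text
invalid input at $.plan[0]: expected keys x, y, z, wx, wy, wz
```

Emit:
jog_arm --plan '[{"x":-0.88,"y":-0.91},{"x":-0.88,"y":-0.91},{"x":-0.88,"y":-0.91},{"x":-0.88,"y":-0.91},{"x":-0.88,"y":-0.91},{"x":-0.88,"y":-0.91},{"x":-0.88,"y":-0.91},{"x":-0.88,"y":-0.91},{"x":-0.88,"y":-0.91}]'

```text
invalid input at $.plan[0]: expected keys x, y, z, wx, wy, wz
```

```bash
cat > g.py <<'E'
import sys
from h import *
from scipy.spatial.transform import Rotation as Ro
o=monitor.get_obs();R=Ro.from_quat(np.roll(o["tool_rot"],-1)).as_matrix()
print(round(o["t"],2),np.round(o["eef_pos"],4),np.round(o["contact_force"],2),o["gripper_width"],R[:,2].round(3))
for n,P in dict(green=(.5345,-.1),blue=(.5325,.0897)).items():
    print(n,*[((R.T@(np.array([*P,z])-o["eef_pos"]))/.2).round(4) for z in(.12,.0725,.0635)])
E
python3 g.py
```

```text
0.4 [0.2763 0.6158 0.2311] [-0.01 -0.9   0.62] 0.999920839690503 [-0. -0. -1.]
green [-2.643  -2.7365  0.5565] [-2.643  -2.7364  0.794 ] [-2.643  -2.7364  0.839 ]
blue [-2.2456 -1.8752  0.5562] [-2.2456 -1.8752  0.7937] [-2.2456 -1.8751  0.8387]
```

Emit:
jog_arm --plan '[{"x":-0.88,"y":-0.91,"z":0,"wx":0,"wy":0,"wz":0},{"x":-0.88,"y":-0.91,"z":0,"wx":0,"wy":0,"wz":0},{"x":-0.88,"y":-0.91,"z":0,"wx":0,"wy":0,"wz":0},{"x":-0.88,"y":-0.91,"z":0,"wx":0,"wy":0,"wz":0},{"x":-0.88,"y":-0.91,"z":0,"wx":0,"wy":0,"wz":0},{"x":-0.88,"y":-0.91,"z":0,"wx":0,"wy":0,"wz":0},{"x":-0.88,"y":-0.91,"z":0,"wx":0,"wy":0,"wz":0},{"x":-0.88,"y":-0.91,"z":0,"wx":0,"wy":0,"wz":0},{"x":-0.88,"y":-0.91,"z":0,"wx":0,"wy":0,"wz":0}]' --hand -1

```text
t: 1.15
eef_pos: [0.3623, 0.3782, 0.2316]
tool_rot: [-0.0, 0.21, 0.978, 0.0]
contact_force: [-0.3, 1.1, -0.4]
gripper_width: 0.003
```

Emit:
jog_arm --plan '[{"x":-0.88,"y":-0.91,"z":0,"wx":0,"wy":0,"wz":0},{"x":-0.88,"y":-0.91,"z":0,"wx":0,"wy":0,"wz":0},{"x":-0.88,"y":-0.91,"z":0,"wx":0,"wy":0,"wz":0},{"x":-0.88,"y":-0.91,"z":0,"wx":0,"wy":0,"wz":0},{"x":-0.88,"y":-0.91,"z":0,"wx":0,"wy":0,"wz":0},{"x":-0.88,"y":-0.91,"z":0,"wx":0,"wy":0,"wz":0},{"x":-0.88,"y":-0.91,"z":0,"wx":0,"wy":0,"wz":0},{"x":-0.88,"y":-0.91,"z":0,"wx":0,"wy":0,"wz":0},{"x":-0.88,"y":-0.91,"z":0,"wx":0,"wy":0,"wz":0}]'

```text
t: 1.9
eef_pos: [0.4484, 0.1421, 0.2314]
tool_rot: [-0.0, 0.209, 0.978, 0.001]
contact_force: [-0.3, 0.2, 0.0]
gripper_width: -0.002
```

Emit:
jog_arm --plan '[{"x":-0.88,"y":-0.91,"z":0,"wx":0,"wy":0,"wz":0},{"x":-0.88,"y":-0.91,"z":0,"wx":0,"wy":0,"wz":0},{"x":-0.88,"y":-0.91,"z":0,"wx":0,"wy":0,"wz":0},{"x":-0.88,"y":-0.91,"z":0,"wx":0,"wy":0,"wz":0},{"x":-0.88,"y":-0.91,"z":0,"wx":0,"wy":0,"wz":0},{"x":-0.88,"y":-0.91,"z":0,"wx":0,"wy":0,"wz":0},{"x":-0.88,"y":-0.91,"z":0,"wx":0,"wy":0,"wz":0},{"x":-0.88,"y":-0.91,"z":0,"wx":0,"wy":0,"wz":0},{"x":-0.88,"y":-0.91,"z":0,"wx":0,"wy":0,"wz":0}]'

```text
t: 2.65
eef_pos: [0.5353, -0.0931, 0.2306]
tool_rot: [-0.001, 0.207, 0.978, 0.001]
contact_force: [-0.2, -0.4, 0.5]
gripper_width: 0.003
```

```bash
python3 g.py
```

```text
2.65 [ 0.5353 -0.0931  0.2306] [-0.25 -0.41  0.46] 0.003330364618882745 [-0.001  0.002 -1.   ]
green [-0.0112 -0.0344  0.5528] [-0.0116 -0.0349  0.7903] [-0.0116 -0.035   0.8353]
blue [0.382  0.8288 0.5551] [0.3816 0.8283 0.7926] [0.3816 0.8283 0.8376]
```

Emit:
jog_arm --plan '[{"x":-0.0115,"y":-0.035,"z":0.2,"wx":0,"wy":0,"wz":0},{"x":-0.0115,"y":-0.035,"z":0.4,"wx":0,"wy":0,"wz":0},{"x":-0.0115,"y":-0.035,"z":0.55,"wx":0,"wy":0,"wz":0},{"x":-0.0115,"y":-0.035,"z":0.65,"wx":0,"wy":0,"wz":0},{"x":-0.0115,"y":-0.035,"z":0.68,"wx":0,"wy":0,"wz":0},{"x":-0.0115,"y":-0.035,"z":0.68,"wx":0,"wy":0,"wz":0},{"x":-0.0115,"y":-0.035,"z":0.68,"wx":0,"wy":0,"wz":0},{"x":-0.0115,"y":-0.035,"z":0.68,"wx":0,"wy":0,"wz":0}]'

```text
t: 3.32
eef_pos: [0.5359, -0.0993, 0.0962]
tool_rot: [0.001, 0.206, 0.978, 0.002]
contact_force: [-0.4, 0.8, 0.2]
gripper_width: -0.002
```

```bash
python3 g.py
python3 - <<'E'
from h import *
a=[cv2.resize(cams.read_camera(c)[y:y+140,x:x+180],None,fx=2.2,fy=2.2) for c,x,y in(("top",350,160),("side",300,230))]
cv2.imwrite("pics/g2.png",np.hstack(a)[:,:,::-1])
E
```

```text
3.32 [ 0.5359 -0.0993  0.0962] [-0.41  0.81  0.16] -0.0023919983431338328 [ 0.002  0.003 -1.   ]
green [ 0.0047 -0.0058 -0.1192] [ 0.005  -0.0066  0.1183] [ 0.005  -0.0068  0.1633]
blue [ 0.3967  0.8579 -0.1166] [0.397  0.8571 0.1209] [0.397  0.857  0.1659]
```

View pics/g2.png

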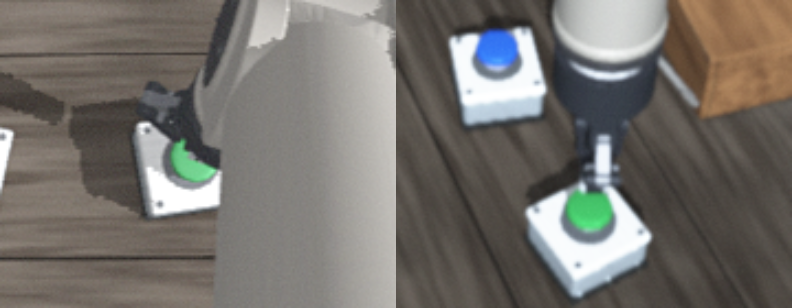

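The fingertips are above the green key in both crops: at about (190,150) from the top and (597,190) from the side. I'll go down in steps and watch the force.

Emit:
jog_arm --plan '[{"x":0.005,"y":-0.0065,"z":0.06,"wx":0,"wy":0,"wz":0},{"x":0.005,"y":-0.0065,"z":0.1,"wx":0,"wy":0,"wz":0},{"x":0.005,"y":-0.0065,"z":0.125,"wx":0,"wy":0,"wz":0},{"x":0.005,"y":-0.0065,"z":0.145,"wx":0,"wy":0,"wz":0},{"x":0.005,"y":-0.0065,"z":0.155,"wx":0,"wy":0,"wz":0},{"x":0.005,"y":-0.0065,"z":0.155,"wx":0,"wy":0,"wz":0},{"x":0.005,"y":-0.0065,"z":0.155,"wx":0,"wy":0,"wz":0}]'

```text
t: 4.0
eef_pos: [0.5345, -0.1004, 0.0654]
tool_rot: [0.001, 0.207, 0.978, 0.002]
contact_force: [-0.3, 0.1, 3.1]
gripper_width: 0.001
```

Emit:
jog_arm --plan '[{"x":0,"y":0,"z":0.005,"wx":0,"wy":0,"wz":0},{"x":0,"y":0,"z":0.01,"wx":0,"wy":0,"wz":0},{"x":0,"y":0,"z":0.01,"wx":0,"wy":0,"wz":0},{"x":0,"y":0,"z":0.01,"wx":0,"wy":0,"wz":0}]'

```text
t: 4.33
eef_pos: [0.5346, -0.1004, 0.0644]
tool_rot: [0.001, 0.207, 0.978, 0.002]
contact_force: [-4.5, 2.0, 14.6]
gripper_width: -0.0
```

The key is at its stop: 14.6 N at z = 0.0644. Now I'll lift.

Emit:
jog_arm --plan '[{"x":0,"y":0,"z":-0.03,"wx":0,"wy":0,"wz":0},{"x":0,"y":0,"z":-0.1,"wx":0,"wy":0,"wz":0},{"x":0,"y":0,"z":-0.2,"wx":0,"wy":0,"wz":0},{"x":0,"y":0,"z":-0.32,"wx":0,"wy":0,"wz":0},{"x":0,"y":0,"z":-0.32,"wx":0,"wy":0,"wz":0},{"x":0.39,"y":0.86,"z":-0.32,"wx":0,"wy":0,"wz":0},{"x":0.39,"y":0.86,"z":-0.32,"wx":0,"wy":0,"wz":0},{"x":0.39,"y":0.86,"z":-0.32,"wx":0,"wy":0,"wz":0},{"x":0.39,"y":0.86,"z":-0.32,"wx":0,"wy":0,"wz":0},{"x":0.39,"y":0.86,"z":-0.32,"wx":0,"wy":0,"wz":0},{"x":0.39,"y":0.86,"z":-0.32,"wx":0,"wy":0,"wz":0},{"x":0.39,"y":0.86,"z":-0.32,"wx":0,"wy":0,"wz":0}]'

```text
t: 5.33
eef_pos: [0.5323, 0.0899, 0.1287]
tool_rot: [0.001, 0.205, 0.979, 0.002]
contact_force: [-0.6, -0.3, -0.5]
gripper_width: -0.001
```

```bash
python3 g.py
python3 - <<'E'
from h import *
im=cams.read_camera("side");b=blobs("side",im)
print({k:(v[0].round(1),v[1]) for k,v in b.items()})
a=[cv2.resize(i[y:y+140,x:x+180],None,fx=2.2,fy=2.2) for i,x,y in((cams.read_camera("top"),270,160),(im,280,210))]
cv2.imwrite("pics/b3.png",np.hstack(a)[:,:,::-1])
E
```

```text
5.33 [0.5323 0.0899 0.1287] [-0.6  -0.31 -0.46] -0.0006439439250710283 [ 0.002  0.003 -1.   ]
green [-0.3909 -0.8653  0.0403] [-0.3908 -0.8663  0.2778] [-0.3907 -0.8664  0.3228]
blue [-0.0011 -0.0005  0.0436] [-0.001  -0.0015  0.2811] [-0.0009 -0.0017  0.3261]
{'green': (array([387.5, 324.7]), array([377, 315,  22,  20, 339], dtype=int32)), 'blue': (array([345.4, 251.4]), array([336, 242,  20,  19, 290], dtype=int32)), 'red': (array([297.7, 191.2]), array([290, 184,  17,  15, 223], dtype=int32))}
```

View pics/b3.png

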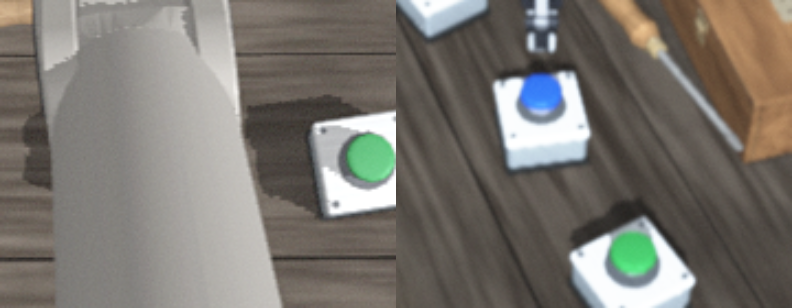

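The green blob is back at its starting position (387.5,324.7), so that key is up. The tool is above the blue key at crop (541,95), so I'll press that next.

Emit:
jog_arm --plan '[{"x":0,"y":-0.001,"z":0.12,"wx":0,"wy":0,"wz":0},{"x":0,"y":-0.001,"z":0.22,"wx":0,"wy":0,"wz":0},{"x":0,"y":-0.001,"z":0.265,"wx":0,"wy":0,"wz":0},{"x":0,"y":-0.001,"z":0.285,"wx":0,"wy":0,"wz":0},{"x":0,"y":-0.001,"z":0.305,"wx":0,"wy":0,"wz":0},{"x":0,"y":-0.001,"z":0.318,"wx":0,"wy":0,"wz":0},{"x":0,"y":-0.001,"z":0.318,"wx":0,"wy":0,"wz":0},{"x":0,"y":-0.001,"z":0.318,"wx":0,"wy":0,"wz":0}]'

```text
t: 6.1
eef_pos: [0.5316, 0.0848, 0.066]
tool_rot: [-0.0, 0.209, 0.978, 0.001]
contact_force: [-4.6, -3.8, 8.4]
gripper_width: -0.001
```

Emit:
jog_arm --plan '[{"x":0,"y":0,"z":0.006,"wx":0,"wy":0,"wz":0},{"x":0,"y":0,"z":0.012,"wx":0,"wy":0,"wz":0},{"x":0,"y":0,"z":0.012,"wx":0,"wy":0,"wz":0},{"x":0,"y":0,"z":0.012,"wx":0,"wy":0,"wz":0}]'

```text
t: 6.43
eef_pos: [0.5316, 0.0846, 0.0649]
tool_rot: [-0.0, 0.209, 0.978, 0.001]
contact_force: [-4.0, 0.3, 8.0]
gripper_width: 0.001
```

Emit:
jog_arm --plan '[{"x":0,"y":0,"z":0.006,"wx":0,"wy":0,"wz":0},{"x":0,"y":0,"z":0.012,"wx":0,"wy":0,"wz":0},{"x":0,"y":0,"z":0.012,"wx":0,"wy":0,"wz":0},{"x":0,"y":0,"z":0.012,"wx":0,"wy":0,"wz":0}]'

```text
t: 6.77
eef_pos: [0.5317, 0.0846, 0.0645]
tool_rot: [-0.001, 0.21, 0.978, 0.002]
contact_force: [-7.2, 0.3, 16.6]
gripper_width: 0.0
```

Blue is at its stop: 16.6 N at z = 0.0645. I'll lift and check all three keys.

Emit:
jog_arm --plan '[{"x":0,"y":0,"z":-0.03,"wx":0,"wy":0,"wz":0},{"x":0,"y":0,"z":-0.1,"wx":0,"wy":0,"wz":0},{"x":0,"y":0,"z":-0.25,"wx":0,"wy":0,"wz":0},{"x":0,"y":0,"z":-0.45,"wx":0,"wy":0,"wz":0},{"x":0,"y":0,"z":-0.6,"wx":0,"wy":0,"wz":0},{"x":0,"y":0,"z":-0.7,"wx":0,"wy":0,"wz":0},{"x":0,"y":0,"z":-0.7,"wx":0,"wy":0,"wz":0},{"x":0,"y":0,"z":-0.7,"wx":0,"wy":0,"wz":0},{"x":0,"y":0,"z":-0.7,"wx":0,"wy":0,"wz":0}]'

```text
t: 7.52
eef_pos: [0.5314, 0.0836, 0.2043]
tool_rot: [-0.001, 0.21, 0.978, 0.002]
contact_force: [-0.9, 0.3, -0.6]
gripper_width: -0.0
```

```bash
python3 g.py
python3 - <<'E'
from h import *
im=cams.read_camera("side");b=blobs("side",im);print({k:(v[0].round(1),v[1]) for k,v in b.items()})
cv2.imwrite("pics/end.png",im[:,:,::-1])
E
```

```text
7.52 [0.5314 0.0836 0.2043] [-0.94  0.35 -0.6 ] -0.00017705600426243397 [-0.001  0.004 -1.   ]
green [-0.3919 -0.8325  0.4177] [-0.3924 -0.8333  0.6552] [-0.3925 -0.8334  0.7002]
blue [0.0064 0.0284 0.4216] [0.0058 0.0276 0.6591] [0.0057 0.0275 0.7041]
{'green': (array([387.5, 324.7]), array([377, 315,  22,  20, 339], dtype=int32)), 'blue': (array([345.5, 251.5]), array([336, 243,  20,  18, 290], dtype=int32)), 'red': (array([297.8, 191.2]), array([290, 184,  17,  15, 224], dtype=int32))}
```

View pics/end.png

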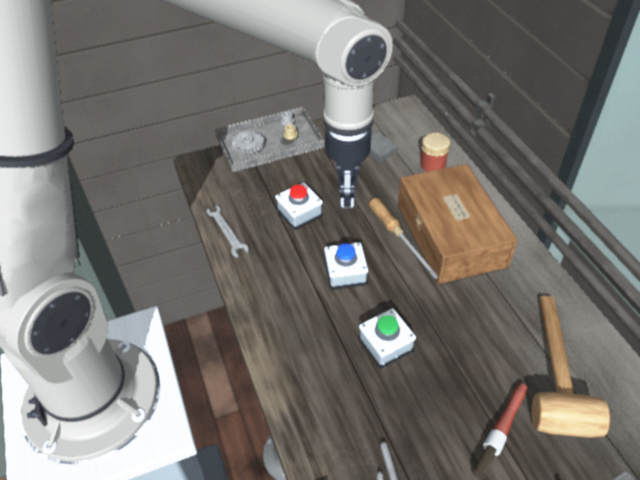

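All three keys are up, at red (298,191), blue (346,252) and green (388,325), matching the first picture. The tool is clear of everything.

```bash
python3 -c "from station import bot; print(bot.hand_in())"
```

```text
the job is handed in; nothing more can be done
None
```

I pressed the green key to its stop, let it spring back up, did the same with the blue key, and handed the job in. I never went down over the red key.

| Key | Height at the stop | Upward force there |
|---|---|---|
| Green | 64.4 mm | 14.6 N |
| Blue | 64.5 mm | 16.6 N |

- **Stops:** both heights match the expected 64.5 mm (72.5 mm less 8 mm travel). Both forces are well above what holds each key down.
- **Keys up:** in the last side picture all three keys were within about 0.1 pixel of where they started. The tool was clear at about 204 mm, with about 1 N of force noise, at 7.5 s on the robot's clock.
- **Disagreements:** the networks placed the blue key up to about 13 mm off, and one green guess landed on the red key. I used the colour blobs from both cameras instead, which agreed to within 3 mm. On the blue press the tool sat about 5 mm off centre, still on the flat top, with a sideways force of up to 7 N.

The click itself can't be felt, so reaching the stop is the evidence that each key clicked.

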